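# Lay out the mould fitter's tool tray in order of use

## Robot

A 7-joint arm with a two-finger parallel gripper is mounted at the origin on the work surface. World frame = base frame: x ahead of the robot, y to its left, z up, the work surface at z = 0. Lengths are in m, angles in degrees, forces in N, time in s.
With the tool pointing down it reaches from about 0.35 to 0.775 m from the base axis. Payload 3.1 kg.
Tool frame: the origin (TCP) lies on the centre line of the jaws, within the pads' length; the fingertips stand 17 mm ahead of it and the grasp point (between the pads) lies 2 mm behind it (robot.tip_reach is the distance from the TCP to the fingertips, in m); z points along the fingers, y is the direction in which the jaws open and shut (so a half turn about z gives the same grasp; the last joint's range is limited). The gripper opens to 85 mm and grips with 20 to 120 N. Pads are 22 mm wide; open, the fingers measure 114 mm over their backs; the gripper's body (76 mm by 85 mm) begins 54 mm behind the grasp point. The pads swing forward as they close: fully open they stand 13 mm farther back than shut.
Start: joints at [72.324, 17.813, 0.802, 86.603, -0.252, 75.585, -1.558], TCP at [0.145, -0.531, 0.221] pointing down, gripper open.
Joint ranges: [-154.91, 154.91], [-16.99, 109.72], [-72.82, 74.43], [7.12, 147.25], [-82.49, 262.49], [11.32, 116.49], [-174.64, 174.64]. Speed limits (degrees/s): [159.86, 159.86, 180, 180, 180, 180, 180].

## Interface

Orientations are given as [roll, pitch, yaw] about the fixed x, y, z axes, in that order (R = Rz(yaw) Ry(pitch) Rx(roll)).
In Python, from station import robot, fingers, vision, workorder, recognise gives the robot as it stands. Calls block until the motion is done:
- robot.move_to(position, orientation): joint-space move of the TCP to a pose.
- robot.line_to(position, orientation=None, velocity=0.15, f_stop=None): straight line of the TCP; orientation=None keeps the orientation; velocity is the mean speed in m/s. With f_stop (N) it stops when the force on the tool has changed by that much, and returns True; else False.
- robot.move_j(angles): joint-space move.
- fingers.gripper_to(opening, force=None): opening from 0.0 (shut) to 1.0 (fully open); force is the grip in N (None keeps the last); returns when the fingers have stopped.
- robot.pause(seconds).
- robot.inverse_kinematics(position, orientation): joint angles nearest the present ones, or None.
- vision.grab_frame(name): name is "scene" or "top" or "wrist"; returns the picture (384x512x3 uint8, red, green, blue); there is no depth.
- vision.calibration(name): a dict with "mtx" (3x3 intrinsics, pixels), "extrinsics" (4x4, takes a point from world to camera coordinates); the wrist camera has in their place "T_tool_cam" (4x4, takes a point from camera to tool coordinates, whose origin is the TCP and whose axes are the flange's). Camera axes: x right, y up, looking along -z (the intrinsics and any distortion apply to the point x, -y, -z); pixel columns grow to the right and rows downward; lengths in m; the calibration is good to about 2 mm. A picture is of the moment at which its call begins: read the wrist's pose just before it. calibration takes no time and is no camera call.
A pose or a line that the arm cannot do raises robot.PlanningError and nothing moves.
- workorder.close_job(): hands the job in, once; it reports no verdict.
Trained networks look in the newest picture that a camera, given by its name, has taken for a name from the list of things; names that differ only in an ending like _2 or _b are one class to them, and where a whole thing is asked for, a point or a joint stands for the part that bears it (a point fixed in the world has none). Each returns a list of dicts, best first, with "p" (0 to 1); they miss things now and then, are a little off and sometimes report something else, mostly with a low value. They report only what shows in the picture. A call takes as long as a camera call. They do not tell look-alikes from the thing itself.
- recognise(label, camera): "rect" ([centre column, centre row, width, height] in pixels, round what is visible of it).
Readings, each from a call of its own:
- robot.current_time_s(): time.
- robot.current_joint_positions(): joint angles.
- robot.current_dq(): joint speeds.
- robot.current_joint_torque(): joint torques, N m.
- robot.current_tool_pos(): TCP position.
- robot.current_eef_rot(): TCP orientation.
- robot.current_contact_force(): force on the tool from outside, world axes, zero at the start.
- robot.current_torque(): the same for the moment, N m.
- robot.current_finger_gap(): opening from 0.0 (shut) to 1.0 (fully open).
Only numpy, scipy, OpenCV 4.12 (cv2) and the standard library are available. Lean on these libraries where they do the work, as an engineer would, in place of code of your own. Each camera call takes 0.05 s, during which the arm holds its last target.

## Task

The mould will be scraped, then filed, then brushed, and the scraper already lies in the first lane of the green tray. Lay the orange-handled file in the middle lane next to it and the wooden brush with brass bristles in the last lane, each flat and lengthwise between the lane's edges, wholly inside the tray and with its handle towards the robot like the scraper's. Set them down rather than dropping them, and leave the scraper, screwdriver, mallet and ring where they are.

Things in the scene. Friction and masses are not known exactly. Their poses are not given: they have to be found in the camera images.
- tray: Green metal tray, fixed to the bench, 258 mm (x) by 263 (y). Floor 3 mm thick; rim 4 thick, top 12 above the bench; two white dividers along x, 3 thick, tops 8 above the bench, make three lanes 85 mm apart (82 clear, 250 long inside). Origin: centre of its underside, on the bench. x along the lanes away from the robot, y across them to the left, z up.
- lane1 (a point): Centre of the floor of the first (leftmost, tray y = +85 mm) lane, where the scraper lies; 3 mm above the bench, axes as the tray's.
- lane2 (a point): Centre of the floor of the middle lane (tray y = 0); 3 mm above the bench, axes as the tray's. A tool lies centred lengthwise when its origin is 20 mm behind this point (-x).
- lane3 (a point): Centre of the floor of the last (rightmost, tray y = -85 mm) lane; 3 mm above the bench, axes as the tray's. A tool lies centred lengthwise when its origin is 20 mm behind this point (-x).
- file: Flat file with an orange plastic handle and a dark steel blade 80 mm long, 17 mm wide, 6 mm thick, held 10 mm above the bench. 180 mm long, 0.11 kg; handle a bar 100 long, 20 wide (y), 26 high, on whose underside it lies. Origin: handle's underside, 70 mm from the butt, 30 from its front end, near the centre of mass; head ends 110 ahead. x from handle to head, z up.
- file_tip (a point): Tip of the file's blade, 110 mm ahead of the file's origin and 13 mm above its underside.
- brush: Brush of pale wood, lying bristles up: brass bristles 66 mm long, 18 mm wide, on top of a head 20 mm wide, their tops 30 mm above the bench. 180 mm long, 0.11 kg; handle a bar 100 long, 20 wide (y), 26 high, on whose underside it lies. Origin: handle's underside, 70 mm from the butt, 30 from its front end, near the centre of mass; head ends 110 ahead. x from handle to head, z up.
- brush_tip (a point): Front end of the brush's head, 110 mm ahead of the brush's origin and 13 mm above its underside.
- scraper: Scraper with a blue plastic handle and a bright steel blade 30 mm wide; already in the first lane, to be left there. 180 mm long, 0.11 kg; handle a bar 100 long, 20 wide (y), 26 high, on whose underside it lies. Origin: handle's underside, 70 mm from the butt, 30 from its front end, near the centre of mass; head ends 110 ahead. x from handle to head, z up.
- scraper_tip (a point): Front edge of the scraper's blade, 110 mm ahead of its origin and 13 mm above its underside.
- screwdriver: Screwdriver with a red plastic handle and a thin steel shaft 7 mm thick; a bystander. 180 mm long, 0.11 kg; handle a bar 100 long, 20 wide (y), 26 high, on whose underside it lies. Origin: handle's underside, 70 mm from the butt, 30 from its front end, near the centre of mass; head ends 110 ahead. x from handle to head, z up.
- mallet: Soft-faced mallet, steel head 98 mm long and 40 mm thick with one green and one white face, wooden handle 200 mm long; lies flat, a bystander. Origin: on the bench under the middle of the head; the handle runs along -x, the head along y.
- ring: Bright metal locating ring, 90 mm across, 56 mm hole, 14 mm high, lying flat; a bystander. Origin: centre of its underside.
There are look-alikes about, which are no part of the job. What is shaped like the brush but pink or turquoise is not meant.

How it is judged:
By the outcome, as a careful person would: the job done as asked, in the order asked, and still so for the second after the job is handed in, with the robot touching nothing.
It also fails if it takes over 58 s, if anything falls off the work surface, if the arm or the gripper's body presses on something with over 40 N, if the wrist force passes 120 N, or if a joint passes its speed limit or range.

## Working session

There is one attempt and no reset: what is moved stays moved. The work goes in short steps, each a Python script; the robot and the scene stay as the last script left them, time stands still between calls to the robot, and variables do not carry over. Pictures are saved under pics/ and viewed, and the job is handed in when it is done.

```bash
mkdir -p pics; ls
cat > h.py <<'E'
import numpy as np, cv2
from station import robot, fingers, vision, workorder, recognise
def save(n,f):
    im=vision.grab_frame(n); cv2.imwrite('pics/'+f,im[:,:,::-1]); return im
def ray(cam,uv):
    c=vision.calibration(cam); K=np.array(c['mtx']); T=np.array(c['extrinsics'])
    d=c.get('dist',c.get('distortion',None))
    p=cv2.undistortPoints(np.array([[uv]],float),K,None if d is None else np.array(d,float))[0,0]
    v=np.array([p[0],-p[1],-1.0]); R=T[:3,:3]
    return -R.T@T[:3,3], R.T@v
def onz(cam,uv,z):
    o,d=ray(cam,uv); return o+d*(z-o[2])/d[2]
def proj(cam,P):
    c=vision.calibration(cam); K=np.array(c['mtx']); T=np.array(c['extrinsics'])
    d=c.get('dist',c.get('distortion',None))
    q=(T[:3,:3]@np.atleast_2d(P).T).T+T[:3,3]
    q=q*[1,-1,-1]
    return cv2.projectPoints(q,np.zeros(3),np.zeros(3),K,None if d is None else np.array(d,float))[0][:,0]
E
python3 - <<'E'
from h import *
for n in ['scene','top']:
    save(n,n+'0.png'); print(n,vision.calibration(n))
    if n=='top':
        for l in ['file','brush','tray','scraper','screwdriver']:
            print(l,[(np.round(r['rect'],1).tolist(),round(r['p'],2)) for r in recognise(l,'top')])
print(vision.calibration('wrist'))
print(robot.current_time_s(),robot.current_tool_pos(),robot.current_eef_rot())
E
```

```text
pics
scene {'mtx': array([[451.70731681,   0.        , 256.51148872],
       [  0.        , 451.70731681, 188.24999296],
       [  0.        ,   0.        ,   1.        ]]), 'extrinsics': array([[-0.76167926,  0.64777207,  0.01536393,  0.43241961],
       [-0.39376368, -0.48157534,  0.78296574,  0.14931108],
       [ 0.51458223,  0.59031901,  0.62187507, -1.39449039],
       [ 0.        ,  0.        ,  0.        ,  1.        ]])}
top {'mtx': array([[446.06516609,   0.        , 256.65001672],
       [  0.        , 446.06516609, 193.00341822],
       [  0.        ,   0.        ,   1.        ]]), 'extrinsics': array([[-0.00351368, -0.99975298, -0.0219462 , -0.02338555],
       [ 0.99182049, -0.00628432,  0.1274858 , -0.52089867],
       [-0.12759223, -0.02131874,  0.99159757, -1.09989794],
       [ 0.        ,  0.        ,  0.        ,  1.        ]])}
file [([314.6, 215.8, 17.0, 67.5], 0.78)]
brush [([260.1, 192.6, 12.9, 68.0], 0.96), ([428.8, 190.9, 39.3, 61.4], 0.88), ([156.4, 298.5, 60.2, 47.4], 0.69), ([367.4, 281.9, 51.6, 61.6], 0.67)]
tray [([164.9, 181.7, 114.6, 115.4], 0.83)]
scraper [([129.8, 192.2, 19.1, 69.7], 0.94)]
screwdriver [([364.6, 188.0, 16.9, 58.8], 0.74)]
{'mtx': array([[321.53297908,   0.        , 254.37380857],
       [  0.        , 321.53297908, 193.25976843],
       [  0.        ,   0.        ,   1.        ]]), 'T_tool_cam': array([[ 5.21292713e-05,  9.49409972e-01,  3.14039332e-01,
         8.08395664e-02],
       [ 9.99999492e-01, -3.65545195e-04,  9.39127614e-04,
         1.72224267e-04],
       [ 1.00641269e-03,  3.14039124e-01, -9.49409509e-01,
        -1.52934981e-01],
       [ 0.00000000e+00,  0.00000000e+00,  0.00000000e+00,
         1.00000000e+00]])}
0.35 [ 0.14497759 -0.53039716  0.22075573] [-1.79970772e+02  1.86858256e-03  1.52886570e+01]
```

Run:
```python
import cv2
for n in ['top']:
    a=cv2.imread(f'pics/{n}0.png'); c=a[100:384,60:512]
    cv2.imwrite('pics/top0z.png',cv2.resize(c,None,fx=1.75,fy=1.75,interpolation=cv2.INTER_CUBIC))
```

```text
(no output)
```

View pics/top0z.png

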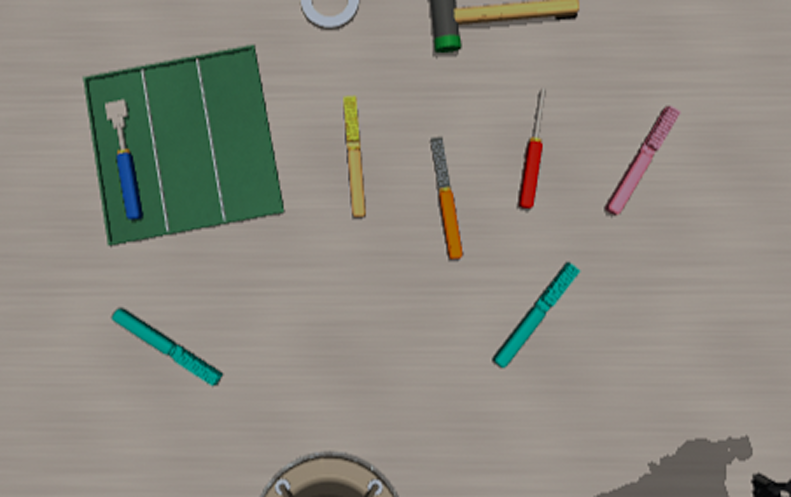

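View pics/scene0.png

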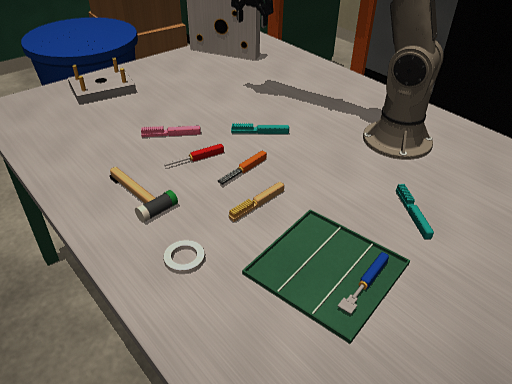

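View pics/top0.png

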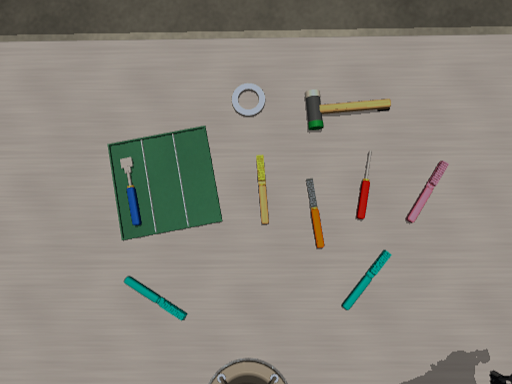

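The top view shows the tray centred at about (165,183), the brush with yellow bristles at (262,190), and the file with the orange handle at (315,214). The pink (427,191) and turquoise (155,298 and 366,280) look-alikes are separate. I'll measure next.

```bash
cat > meas.py <<'E'
from h import *
from scipy.optimize import least_squares
def tray(im):
    hsv=cv2.cvtColor(im,cv2.COLOR_RGB2HSV)
    m=cv2.inRange(hsv,(60,80,20),(82,255,160)); m[:100]=0; m[260:]=0
    m=cv2.morphologyEx(m,cv2.MORPH_CLOSE,np.ones((9,9),np.uint8))
    cs=cv2.findContours(m,cv2.RETR_EXTERNAL,cv2.CHAIN_APPROX_NONE)[0]
    c=max(cs,key=cv2.contourArea)[:,0].astype(float)
    w=np.array([onz('top',p,0.012)[:2] for p in c])
    (cx,cy),s,a=cv2.minAreaRect((w*1000).astype(np.float32))
    return cx/1000,cy/1000,s,a
def blob(im,box,lo,hi,z):
    hsv=cv2.cvtColor(im,cv2.COLOR_RGB2HSV); u,v,w,h=box
    m=cv2.inRange(hsv,lo,hi); k=np.zeros_like(m); k[int(v-h/2-4):int(v+h/2+5),int(u-w/2-4):int(u+w/2+5)]=255
    m&=k
    ys,xs=np.nonzero(m); p=np.array([onz('top',q,z)[:2] for q in zip(xs,ys)])
    (cx,cy),s,a=cv2.minAreaRect((p*1000).astype(np.float32))
    c=p.mean(0); vv=np.linalg.svd(p-c,full_matrices=False)[2][0]; vv*=np.sign(vv[0])
    return len(p),c,(cx/1000,cy/1000),s,a,np.degrees(np.arctan2(vv[1],vv[0])), (p-c)@vv
E
python3 - <<'E'
from meas import *
im=cv2.imread('pics/top0.png')[:,:,::-1].copy()
hsv=cv2.cvtColor(im,cv2.COLOR_RGB2HSV)
for q in [(165,150),(265,210),(261,170),(318,230),(312,190),(135,205),(290,215)]: print(q,hsv[q[1],q[0]])
print(tray(im))
for n,b,lo,hi in [('fileh',(314.6,215.8,17,67),(8,150,80),(20,255,255)),('brushall',(262,190,14,70),(15,80,80),(35,255,255)),('scrh',(130,192,19,70),(100,120,40),(125,255,255))]:
    r=blob(im,b,lo,hi,0.024); print(n,r[0],r[1].round(4),np.round(r[2],4),np.round(r[3]),round(r[5],1),r[6].min().round(4),r[6].max().round(4))
E
```

```text
(165, 150) [ 72 126  93]
(265, 210) [ 25 121 162]
(261, 170) [ 32 174 154]
(318, 230) [ 19 255 164]
(312, 190) [96 14 90]
(135, 205) [108 220 133]
(290, 215) [ 15  26 155]
(0.554306884765625, 0.2164227294921875, (256.0986328125, 261.9220886230469), 10.534309387207031)
fileh 297 [ 0.4327 -0.1785] [ 0.4336 -0.1784] [101.  19.] 8.1 -0.0497 0.0515
brushall 528 [ 0.533  -0.0397] [ 0.5332 -0.0396] [178.  20.] 4.4 -0.0886 0.0891
scrh 317 [0.4902 0.2914] [0.4899 0.2913] [98. 22.] 11.6 -0.0494 0.0489
```

Run:
```python
from h import *
y=8.1; c=np.array([.4336,-.1784]); u=np.array([np.cos(np.radians(y)),np.sin(np.radians(y))])
o=c+.02*u
print(robot.inverse_kinematics([*o,.2],[180,0,y]),robot.inverse_kinematics([*o,.2],[180,0,y+180]))
p=o-0.03*u
robot.move_to([*p,.2],[180,0,y]); fingers.gripper_to(0.6)
np.save('wp.npy',np.r_[robot.current_tool_pos(),robot.current_eef_rot()])
save('wrist','wrist1.png'); print(np.load('wp.npy'),robot.current_time_s(),robot.current_joint_positions(),robot.tip_reach, robot.current_contact_force())
```

```text
[ 36.4843547   12.32186856 -20.54141534  97.58834449   4.54481049
  70.90729749 -67.01155127] [ 49.68156303  14.37222126 -36.8607007   97.13813877   9.03404737
  71.49219172 108.90196491]
[ 4.23627179e-01 -1.80028887e-01  1.99988779e-01 -1.79997897e+02
  1.86486927e-03  8.07244587e+00] 2.475 [ 38.18467532   9.14064567 -19.58751588 101.22247793   3.24341326
  70.18971558 -64.18634164] 0.017 [ 1.97449682 -0.21346207  0.95735774]
```

View pics/wrist1.png

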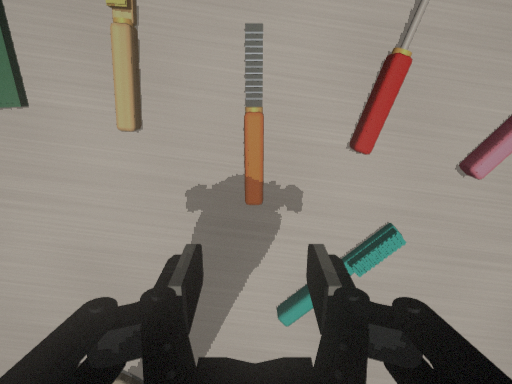

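The wrist view shows the file along column 254, with its handle in rows 110–204 and its blade tip at row 22. The brush handle is at (124,75). I'll refine both from this picture.

```bash
cat >> h.py <<'E'
from scipy.spatial.transform import Rotation as Ro
def wonz(uv,z,wp,cal=vision.calibration('wrist')):
    K=np.array(cal['mtx']);T=np.array(cal['T_tool_cam'])
    p=np.c_[np.atleast_2d(uv).astype(float),np.ones(len(np.atleast_2d(uv)))]@np.linalg.inv(K).T
    d=p*[1,-1,-1]; R=Ro.from_euler('xyz',wp[3:],degrees=True).as_matrix()
    d=(R@T[:3,:3]@d.T).T; o=R@T[:3,3]+wp[:3]
    return o+d*((z-o[2])/d[:,2])[:,None]
def wblob(im,wp,box,lo,hi,z):
    hsv=cv2.cvtColor(im,cv2.COLOR_RGB2HSV); u0,v0,u1,v1=box
    m=cv2.inRange(hsv,lo,hi); k=np.zeros_like(m); k[v0:v1,u0:u1]=255; m&=k
    n,l,s,_=cv2.connectedComponentsWithStats(m); i=1+np.argmax(s[1:,4]); 
    ys,xs=np.nonzero(l==i); p=wonz(np.c_[xs,ys],z,wp)[:,:2]
    r=cv2.minAreaRect((p*1000).astype(np.float32)); q=cv2.boxPoints(r)/1000
    c=np.mean(q,0); vv=np.linalg.svd(p-p.mean(0),full_matrices=False)[2][0]; vv*=np.sign(vv[0])
    return dict(n=len(p),c=c.round(4),size=np.round(r[1],1),yaw=round(float(np.degrees(np.arctan2(vv[1],vv[0]))),2),bbox=s[i][:4].tolist(),u=vv)
E
python3 - <<'E'
from h import *
im=cv2.imread('pics/wrist1.png')[:,:,::-1].copy(); wp=np.load('wp.npy')
print(wblob(im,wp,(225,95,285,220),(3,140,60),(17,255,255),.026))
print('tip',wonz([254,22],.016,wp), 'butt',wonz([254,204],.020,wp),'hfront',wonz([254,111],.026,wp))
h=blob=wblob(im,wp,(100,15,150,140),(12,60,100),(30,255,255),.026);print(h)
E
```

```text
{'n': 1623, 'c': array([ 0.4328, -0.1779], dtype=float32), 'size': array([95.8, 18.2]), 'yaw': 7.76, 'bbox': [245, 112, 18, 92], 'u': array([0.99084381, 0.1350131 ])}
tip [[ 0.56081076 -0.16002308  0.016     ]] butt [[ 0.382166   -0.18531177  0.02      ]] hfront [[ 0.48119853 -0.17131028  0.026     ]]
{'n': 2349, 'c': array([ 0.4965, -0.0427], dtype=float32), 'size': array([104.9,  21.4]), 'yaw': 3.38, 'bbox': [110, 15, 26, 117], 'u': array([0.99826175, 0.0589362 ])}
```

Run:
```python
from h import *
y=7.9;o=[.4516,-.1755]
robot.line_to([*o,.12],[180,0,y],velocity=.25)
robot.line_to([*o,.045],velocity=.15)
print(robot.line_to([*o,.020],velocity=.06,f_stop=10),robot.current_tool_pos())
fingers.gripper_to(0.0,force=40)
print('gap',robot.current_finger_gap(),robot.current_contact_force())
robot.line_to([*o,.10],velocity=.15)
print('gap',robot.current_finger_gap(),robot.current_contact_force(),robot.current_time_s())
np.save('wp.npy',np.r_[robot.current_tool_pos(),robot.current_eef_rot()])
save('wrist','wrist2.png');save('top','top2.png')
```

```text
False [ 0.45132892 -0.17532254  0.01958633]
gap 0.00017828938770606372 [-0.49779431 -0.08413736  0.20655849]
gap 0.0015668340266639916 [-0.23028407 -0.10408041 -0.5197554 ] 5.4
```

View pics/wrist2.png

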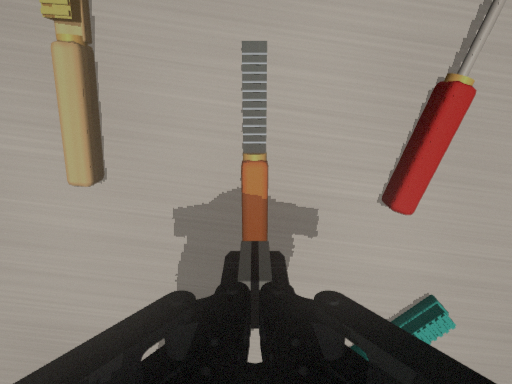

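View pics/top2.png

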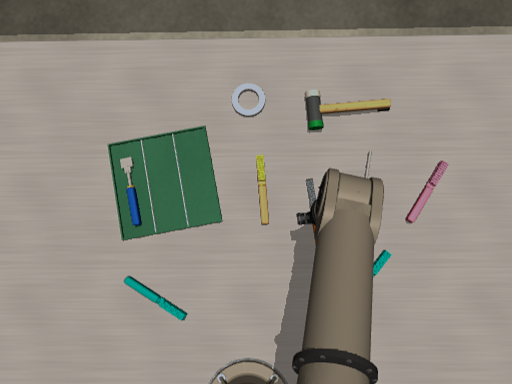

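Gap 0 means the grasp missed: the file still lies on the bench in the wrist view, with its handle front at (254,160) and tip at (254,41). I need to find out why.

Run:
```python
from h import *
wp=np.load('wp.npy');print(wp)
print('front',wonz([254,161],.026,wp),'tip',wonz([254,41],.016,wp))
print('front if lifted .08',wonz([254,161],.106,wp),'tip',wonz([254,41],.096,wp))
a=cv2.imread('pics/wrist2.png')[150:384,130:390];cv2.imwrite('pics/wrist2z.png',cv2.resize(a,None,fx=2.5,fy=2.5))
```

```text
[ 4.50916892e-01 -1.75362415e-01  9.93795277e-02 -1.79970773e+02
  6.64051386e-02  7.89451961e+00]
front [[ 0.48085196 -0.17082744  0.026     ]] tip [[ 0.55970936 -0.15989207  0.016     ]]
front if lifted .08 [[ 0.49866211 -0.16857102  0.106     ]] tip [[ 0.5500593 -0.1614346  0.096    ]]
```

View pics/wrist2z.png

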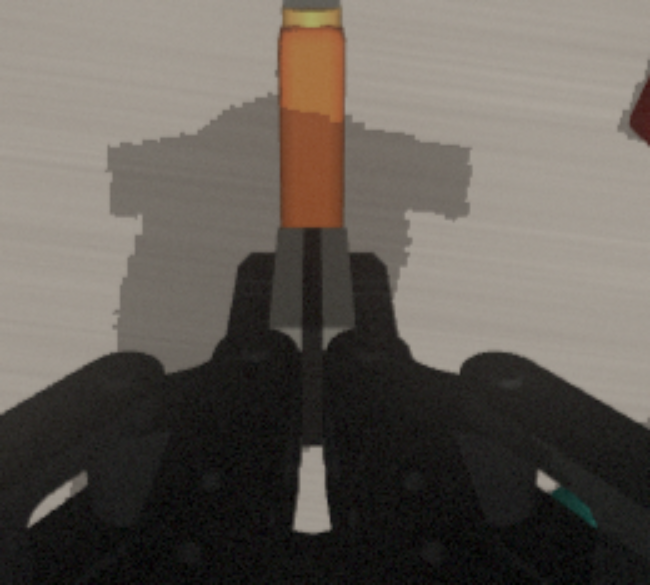

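Run:
```python
from h import *
c=vision.calibration('wrist');T=np.linalg.inv(np.array(c['T_tool_cam']));K=np.array(c['mtx'])
for z in [-.05,-.03,0,.017,.05,.08]:
    q=(T@[0,0,z,1])[:3]*[1,-1,-1]; q=K@q; print(z,(q[:2]/q[2]).round(1))
im=save('scene','scene2.png')
for z in [0,-.017,.1]:
  print(proj('scene',np.array([robot.current_tool_pos()])+[0,0,z]))
cv2.imwrite('pics/scene2z.png',cv2.resize(im[60:220,150:350,::-1],None,fx=4,fy=4,interpolation=cv2.INTER_CUBIC)[:600])
print(robot.current_finger_gap())
```

```text
-0.05 [254.3 309.3]
-0.03 [254.3 279.6]
0 [254.4 247.4]
0.017 [254.4 233.5]
0.05 [254.4 212.4]
0.08 [254.5 197.9]
[[248.03196052 138.17757568]]
[[248.00864488 143.5604334 ]]
[[248.17784542 104.49728036]]
-0.0018894788107503464
```

View pics/scene2z.png

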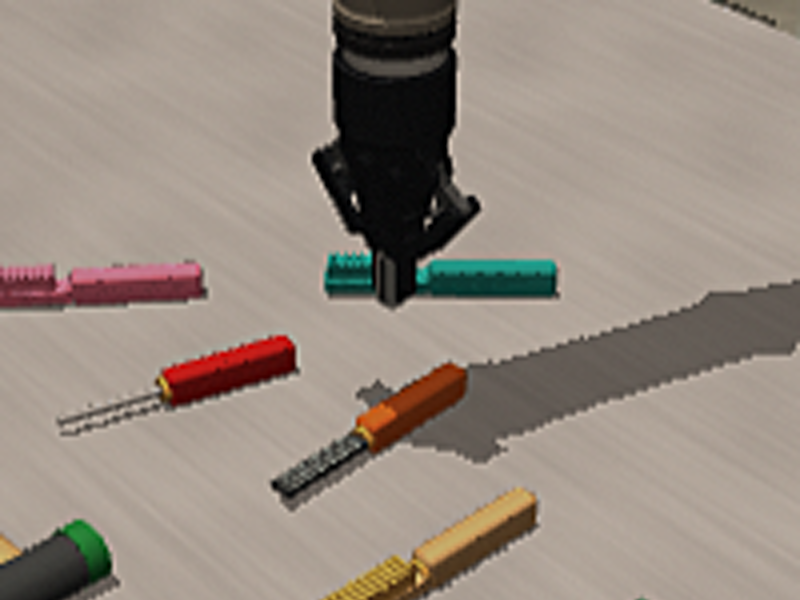

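Run:
```python
from h import *
c=vision.calibration('wrist');T=np.linalg.inv(np.array(c['T_tool_cam']));K=np.array(c['mtx'])
for x in [0,.011]:
  for z in [-.02,-.01,-.005,0,.005,.01,.017]:
    q=(T@[x,0.011,z,1])[:3]*[1,-1,-1]; q=K@q; print(x,z,(q[:2]/q[2]).round(1), 'px/mm',round(.32153/q[2]*1,3) if 0 else '')
p=robot.current_tool_pos()
for z in [-.017,-.01,0,.005,.01]:
  print(z,proj('scene',[p+np.array([0,0,z])]))
```

```text
0 -0.02 [277.7 267.5] px/mm 
0 -0.01 [276.3 256.9] px/mm 
0 -0.005 [275.7 252. ] px/mm 
0 0 [275.1 247.4] px/mm 
0 0.005 [274.6 243.1] px/mm 
0 0.01 [274.  238.9] px/mm 
0 0.017 [273.3 233.5] px/mm 
0.011 -0.02 [278.2 246.6] px/mm 
0.011 -0.01 [276.8 237. ] px/mm 
0.011 -0.005 [276.2 232.6] px/mm 
0.011 0 [275.5 228.4] px/mm 
0.011 0.005 [275.  224.5] px/mm 
0.011 0.01 [274.4 220.8] px/mm 
0.011 0.017 [273.7 216. ] px/mm 
-0.017 [[248.00864488 143.5604334 ]]
-0.01 [[248.01819614 141.35534516]]
0 [[248.03196052 138.17757568]]
0.005 [[248.03889614 136.57635645]]
0.01 [[248.04586775 134.96682889]]
```

Both the wrist and scene views put the shut fingertips about 25 mm short of the stated reach. That fits with closing just above the 26 mm handle without force. I'll touch an empty spot on the bench with the fingers shut to measure the true reach.

Run:
```python
from h import *
o=[.40,-.10]
robot.line_to([*o,.10],velocity=.25)
robot.line_to([*o,.025],velocity=.15)
f0=robot.current_contact_force()
print(robot.line_to([*o,-.02],velocity=.03,f_stop=5),robot.current_tool_pos(),f0,robot.current_contact_force())
robot.line_to([*o,.06],velocity=.2); print(robot.current_time_s())
```

```text
True [ 0.39980315 -0.09991848 -0.01019606] [ 0.20320239  1.19752962 -0.08752503] [-0.68805263 -0.60683262  6.05173632]
8.3
```

The tips touched at TCP z = −10 mm, so the fingers are 27 mm shorter than `tip_reach` says. I'll correct for that and grasp the file again.

```bash
cat >> h.py <<'E'
def grasp(o,y,zg=-.006,op=.45):
    fingers.gripper_to(op)
    robot.move_to([*o,.07],[180,0,y])
    s=robot.line_to([*o,zg],velocity=.09,f_stop=8)
    print('stop',s,robot.current_tool_pos().round(4))
    fingers.gripper_to(0.0,force=50)
    print('gap',robot.current_finger_gap())
    robot.line_to([*o,.09],velocity=.2)
    print('lifted gap',robot.current_finger_gap(),robot.current_contact_force(),robot.current_time_s())
E
python3 - <<'E'
from h import *
grasp([.4516,-.1755],7.9)
np.save('wp.npy',np.r_[robot.current_tool_pos(),robot.current_eef_rot()])
save('wrist','wrist3.png');print(np.load('wp.npy'))
E
```

```text
stop False [ 0.4522 -0.1756 -0.0055]
gap 0.22039559905908865
lifted gap 0.22205776450805015 [-1.03392749 -0.4297789  -0.92794159] 11.1333
[ 4.50541605e-01 -1.75311152e-01  8.91090809e-02 -1.79956871e+02
  1.01284180e-01  7.89147605e+00]
```

View pics/wrist3.png

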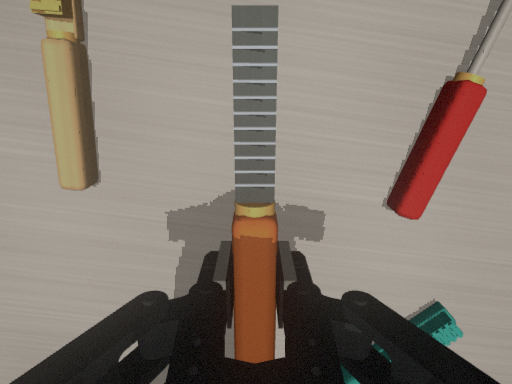

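The file is held with a gap of 0.22, about 19 mm, and it sits straight along column 255. Next I'll hover over the middle lane and measure the dividers with the wrist camera.

Run:
```python
from h import *
wp=np.load('wp.npy'); print('front',wonz([255,214],.1206,wp),'tip',wonz([255,6],.1106,wp))
y=10.5;u=np.array([np.cos(np.radians(y)),np.sin(np.radians(y))])
o=np.array([.5543,.2164])-.02*u
print(o,robot.inverse_kinematics([*o,.14],[180,0,y]))
robot.move_to([*(o-.05*u),.16],[180,0,y])
np.save('wp.npy',np.r_[robot.current_tool_pos(),robot.current_eef_rot()])
save('wrist','wrist4.png');save('top','top4.png');print(np.load('wp.npy'),robot.current_time_s(),robot.current_finger_gap())
```

```text
front [[ 0.48215017 -0.17123637  0.1206    ]] tip [[ 0.55811995 -0.160656    0.1106    ]]
[0.5346349  0.21275529] [  -1.71861007   27.10965056  -30.71490442   88.70995386   14.51948774
   68.18380882 -114.58766623]
[4.85945364e-01 2.01380739e-01 1.59244335e-01 1.79900416e+02
 6.97816214e-02 1.03330314e+01] 12.725 0.22038626802474848
```

View pics/wrist4.png

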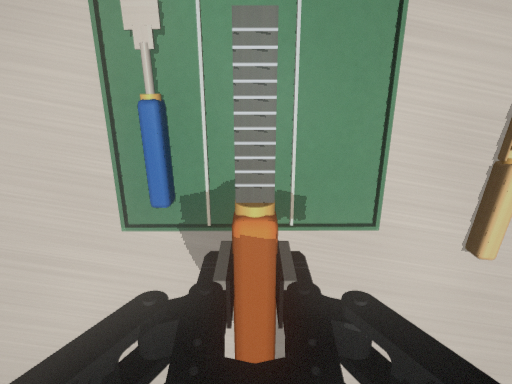

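The wrist view shows the dividers from (198,0) to (208,227) and from (299,0) to (293,227). The tray's near rim corners are at about (122,232) and (381,230).

Run:
```python
from h import *
wp=np.load('wp.npy')
im=cv2.imread('pics/wrist4.png')[:,:,::-1].astype(int)
L=[];R=[]
for v in range(2,220,3):
    row=im[v].sum(1)
    for lo,hi,A in [(192,214,L),(286,306,R)]:
        s=row[lo:hi]; w=np.clip(s-s.min()-120,0,None)
        if w.sum()>0: A.append(((w*np.arange(lo,hi)).sum()/w.sum(),v))
mids=[]
for A in (L,R):
    W=wonz(np.array(A),.008,wp)[:,:2]; vx,vy,x0,y0=cv2.fitLine(W.astype(np.float32),cv2.DIST_HUBER,0,.001,.001).ravel()
    s=np.sign(vx);vx*=s;vy*=s
    print('yaw',np.degrees(np.arctan2(vy,vx)),len(A)); mids.append((x0,y0,vx,vy))
n=np.array([-mids[0][3],mids[0][2]])
print('spacing',(np.array(mids[0][:2])-np.array(mids[1][:2]))@n)
C=wonz([[122,232],[381,230]],.012,wp)[:,:2]; print('corners',C,np.linalg.norm(C[0]-C[1]))
y=np.mean([np.degrees(np.arctan2(m[3],m[2])) for m in mids]);u=np.array([np.cos(np.radians(y)),np.sin(np.radians(y))]);n=np.array([-u[1],u[0]])
off=np.mean([np.array(m[:2])@n for m in mids]); xs=(C.mean(0)@u)+.129
print('yaw',y,'centre',u*xs+n*off, 'from corners', C.mean(0)+.129*u)
```

```text
yaw 10.5219 73
yaw 10.52388 73
spacing 0.085088536
corners [[0.40219915 0.32378544]
 [0.45186951 0.06342402]] 0.2650570049101082
yaw 10.52289 centre [0.55358591 0.2186652 ] from corners [0.55386481 0.21716378]
```

```bash
cat >> h.py <<'E'
Y=10.52; U=np.array([np.cos(np.radians(Y)),np.sin(np.radians(Y))]); N=np.array([-U[1],U[0]]); TC=np.array([.5537,.2182])
def place(o,y=Y,contact=-.0025):
    robot.line_to([*o,.07],[180,0,y],velocity=.2)
    robot.line_to([*o,.012],velocity=.12)
    print('touch',robot.line_to([*o,contact-.004],velocity=.025,f_stop=5),robot.current_tool_pos().round(4),robot.current_contact_force())
    fingers.gripper_to(.42)
    print(robot.current_finger_gap(),robot.current_contact_force())
    robot.line_to([*o,.09],velocity=.15)
    print(robot.current_time_s())
E
python3 - <<'E'
from h import *
place(TC-.021*U)
robot.line_to([*(TC-.09*U),.16],velocity=.25)
np.save('wp.npy',np.r_[robot.current_tool_pos(),robot.current_eef_rot()])
save('wrist','wrist5.png')
E
```

```text
touch True [ 0.5331  0.2143 -0.0021] [-0.25032648 -0.65679543  4.16122691]
0.4163805899020787 [0.00550958 0.26538586 0.69549145]
15.6667
```

View pics/wrist5.png

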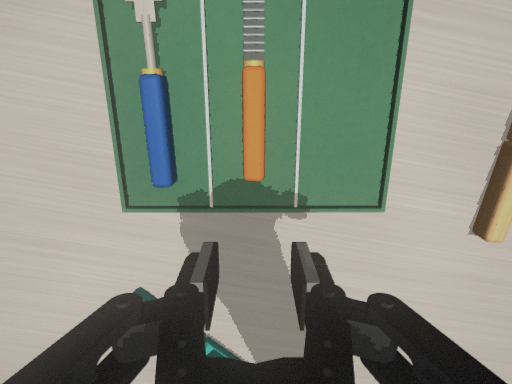

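The file lies centred and straight in the middle lane, with its handle butt at (254,180). Next is the brush.

Run:
```python
from h import *
y=4.2;u=np.array([np.cos(np.radians(y)),np.sin(np.radians(y))])
o=np.array([.5132,-.0411])
robot.move_to([*(o-.03*u),.17],[180,0,y])
wp=np.r_[robot.current_tool_pos(),robot.current_eef_rot()];np.save('wp.npy',wp)
im=save('wrist','wrist6.png');print(wp.round(4),robot.current_time_s())
print(wblob(im,wp,(215,60,295,260),(10,60,90),(24,200,255),.026))
```

```text
[ 4.834000e-01 -4.110000e-02  1.696000e-01 -1.798801e+02  1.870000e-02
  4.355400e+00] 17.275
{'n': 1985, 'c': array([ 0.5001, -0.0413], dtype=float32), 'size': array([111.3,  19.5]), 'yaw': 3.93, 'bbox': [246, 97, 21, 118], 'u': array([0.9976496 , 0.06852212])}
```

View pics/wrist6.png

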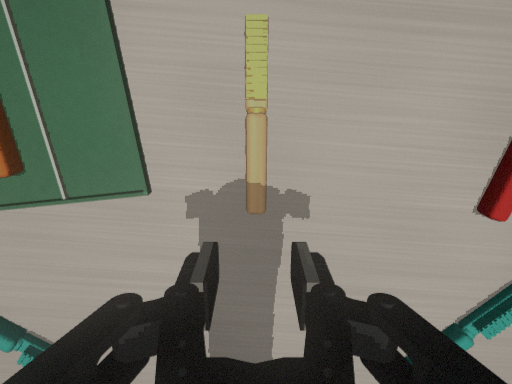

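The brush shows its handle in rows 114–213 at column 256.5 and its tip at row 14. I'll compute its origin from that and grasp.

Run:
```python
from h import *
wp=np.load('wp.npy');y=4.1;u=np.array([np.cos(np.radians(y)),np.sin(np.radians(y))])
f=wonz([256.5,114],.026,wp)[0,:2];b=wonz([256,213],.018,wp)[0,:2];t=wonz([257,14],.029,wp)[0,:2]
print(f,b,t,np.linalg.norm(f-b),np.linalg.norm(t-f))
E=np.array([f-.03*u,b+.07*u,t-.11*u]);print(E); o=E.mean(0)
print(np.degrees(np.arctan2(*(t-b)[::-1])))
assert np.ptp(E,axis=0).max()<.006
grasp(o,y)
save('wrist','wrist7.png'); print(o,robot.current_tool_pos())
```

```text
[ 0.54105658 -0.03813769] [ 0.44251072 -0.04536978] [ 0.62012533 -0.03234344] 0.09881087128818565 0.07928077496661357
[[ 0.51113335 -0.04028262]
 [ 0.51233158 -0.04036496]
 [ 0.51040684 -0.04020816]]
4.194591310599114
stop False [ 0.512  -0.0402 -0.0054]
gap 0.21758320782965712
lifted gap 0.22165093036842504 [ 0.00262519 -0.82796214 -1.22934311] 19.9167
[ 0.51129059 -0.04028525] [ 0.50959801 -0.04047841  0.0883024 ]
```

View pics/wrist7.png

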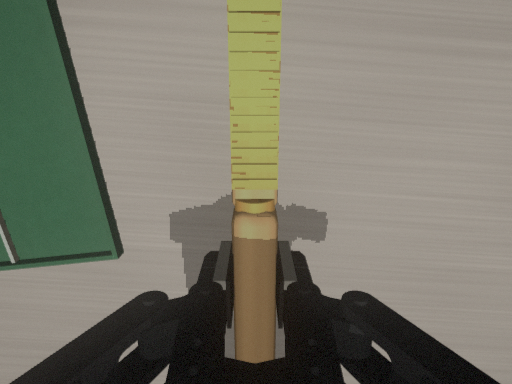

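The brush is held straight. I'll place it in lane 3.

Run:
```python
from h import *
o=TC-.085*N-.021*U; print(o)
place(o)
y=Y
robot.line_to([*(TC-.09*U-.04*N),.19],velocity=.25)
save('wrist','wrist8.png')
robot.move_to([.36,-.08,.3],[180,0,Y])
robot.pause(.3)
im=save('top','top8.png');save('scene','scene8.png');print(robot.current_time_s())
c=im[110:310,90:410,::-1];cv2.imwrite('pics/top8z.png',cv2.resize(c,None,fx=2.5,fy=2.5,interpolation=cv2.INTER_CUBIC))
```

```text
[0.54857218 0.13079459]
touch True [ 0.5486  0.1308 -0.0021] [-0.59713635  0.60709742  4.15143903]
0.4210786871943862 [ 0.47092508 -0.30179399 -0.58039475]
23.2833
25.5167
```

View pics/wrist8.png

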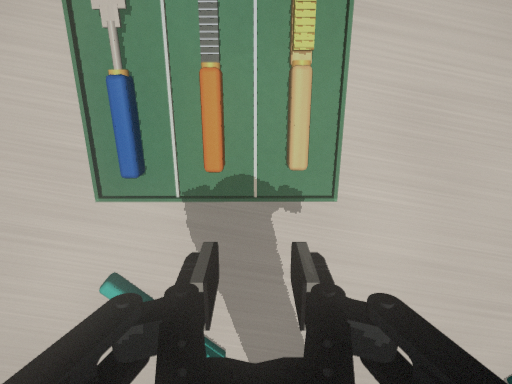

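View pics/top8z.png

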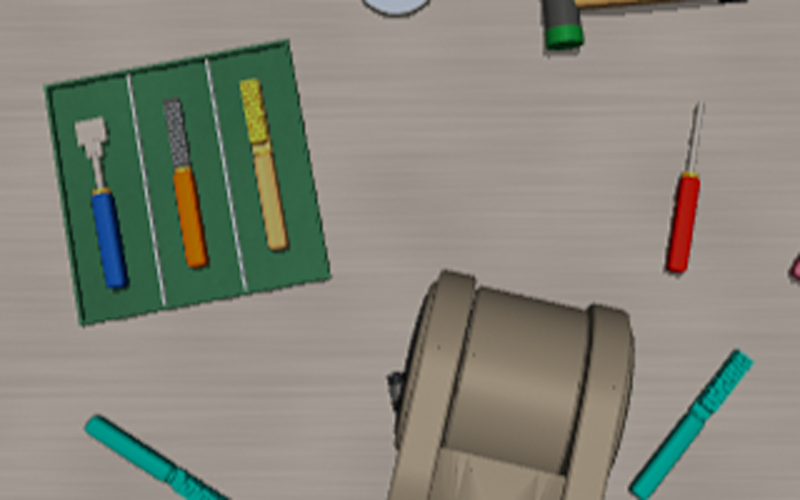

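View pics/scene8.png

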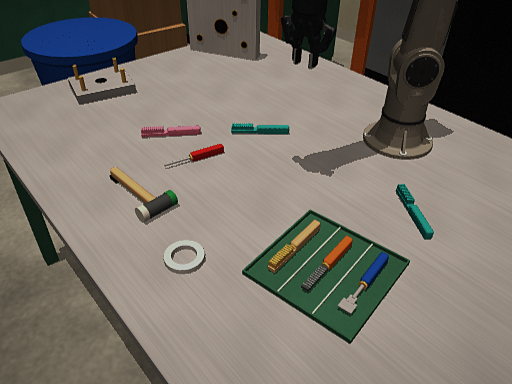

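In the top and scene pictures both tools lie centred and parallel in their lanes, flat, with their handles towards the robot. In the scene picture the scraper (around 365,280), screwdriver, mallet and ring appear exactly where they were in the first one. I'll hand the job in.

Run:
```python
from h import *
a=cv2.imread('pics/top0.png');b=cv2.imread('pics/top8.png')
for n,(u,v,w,h) in dict(scraper=(130,192,22,72),screwdriver=(365,188,18,66),mallet=(348,108,90,44),ring=(248,100,38,38)).items():
    s=np.s_[v-h//2:v+h//2,u-w//2:u+w//2]; print(n,cv2.absdiff(a[s],b[s]).mean().round(2))
print(robot.current_contact_force(),robot.current_time_s()); workorder.close_job()
```

```text
scraper 1.88
screwdriver 2.75
mallet 2.88
ring 3.34
[ 0.42330037 -0.36960082 -0.4169734 ] 25.5167
the job is handed in; nothing more can be done
```

The file now lies in the middle lane and the brush in the last lane. Both are flat, lengthwise, wholly inside the tray and have their handles towards the robot. I handed the job in at 25.5 s, with the arm clear of everything.

- **Missed grasp:** My first try at the file closed on nothing and did not move it. The fingertips sit about 27 mm higher than the stated `tip_reach` of 17 mm. I measured this by touching the bench lightly (about 6 N) with the fingers shut, and corrected for it.
- **Placing:** Both tools were then held securely, with a gap of about 19 mm on the 20 mm handles. Each was lowered until it touched the tray floor at about 4 N and then released, so neither was dropped.
- **Last checks:** The wrist, top and scene pictures show both tools centred between their lane edges and parallel to the scraper. Comparing top pictures from before and after, the scraper, screwdriver, mallet and ring have not moved beyond image noise. No final check failed; I checked the final positions by eye and did not measure them again.

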